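# Fold the film tray's flap over and tuck it under the lip

## Robot

A 6-joint arm with a two-finger parallel gripper is mounted at the origin on a cart in front of the work surface, level with it; the furniture and walls round the work are solid. World frame = base frame: x ahead of the robot, y to its left, z up, the work surface at z = 0. Lengths are in m, angles in rad, forces in N, time in s.
With the tool pointing down it reaches from about 0.4 to 0.825 m from the base axis. Payload 7 kg.
Tool frame: the origin (TCP) lies at the very end of the fingers, on their centre line; the grasp point (between the pads) lies 19 mm behind it; z points along the fingers, y is the line along which they close (so a half turn about z gives the same grasp; the last joint's range is limited). The gripper opens to 88 mm and grips with 3 to 60 N. Pads are 19 mm wide; open, the fingers measure 130 mm over their backs; the gripper's body (78 mm by 193 mm) begins 47 mm behind the grasp point.
Start: joints at [1.558, 0.359, 0.012, 0, -1.224, -0.288], TCP at [0.2, 0.645, 0.227] pointing down, gripper open.
Joint ranges: [-3.07, 3.07], [-1.43, 2.12], [-1.02, 1.25], [-3.03, 1.67], [-3.05, -0], [-3.03, 3.03]. Speed limits (rad/s): [2.39, 2.39, 3.01, 3.14, 3.14, 3.14].

## Interface

Orientations are given as [roll, pitch, yaw] about the fixed x, y, z axes, in that order (R = Rz(yaw) Ry(pitch) Rx(roll)).
In Python, from station import arm gives the robot as it stands.
- The arm moves only by the tool step_arm, never from a script. Its argument "rows" is a list of rows, each a list of 5 numbers: the shift along the world's x, y, z in m, then the turn about the world's z in rad, then the finger opening in m, from 0 to 0.0876. In form: [[x, y, z, spin, gripper], ...]. A call has 1 to 20 rows; each row is the pose to reach, as a shift and turn from the pose commanded when the call began; what a row does not reach only later rows make up. A row lasts 1/10 s, in which the tool goes at most 50 mm and 8.59 degrees, less where a joint would pass 70% of its speed; a pose out of reach is approached as far as the arm can. A call with a gripper value outside its range is refused whole. The fingers move at their own pace and stop on an object; "newtons" is the grip in N (left out, the last holds). Time passes only in rows, so rows that repeat a pose let the fingers close. It gives the time, the measured TCP pose, the force, the opening and the grip force at its end, in the units of the state.
- arm.get_state(): the state, without advancing time (a new reading comes with each control period).
- arm.grab_frame(name): name is "side" or "top"; returns a dict with "color" (400x640x3 uint8, blue, green, red), "vfov" (degrees; the focal length in pixels is half the picture's height over the tangent of half this angle, whatever the lens; pixels are square), "cx", "cy" (the principal point, pixels), "rvec" (rotation vector, rad) and "tvec" (3), from world to camera coordinates, as OpenCV has them. Camera axes: x right, y down, z forward; pixel columns grow to the right and rows downward; lengths in m; the calibration is good to about 2 mm. A picture is of the moment at which its call begins. There is no depth.
- arm.job_done(): hands the job in; it is judged then, once.
The state is a dict: "t": time; "q": joint angles; "qd": joint speeds; "joint_efforts": joint torques, N m; "eef_pos": TCP position; "ee_rot": TCP orientation; "force": force on the tool from outside, world axes, zero at the start; "moment": the same for the moment, N m; "width": finger opening in m; "gripper_force": force on a finger pad.
Only numpy, scipy, OpenCV 4.12 (cv2) and the standard library are available. Lean on these libraries where they do the work, as an engineer would, in place of code of your own. Each camera call takes 0.05 s, during which the arm holds its last target. There are 200 camera calls.

## Task

Close the film tray: with the outside of the fingers push its standing flap over the roll of film until it lies flat, then, keeping it pressed down, push it by its black ridge so that its free edge slides beneath the steel lip, fully home, and take the hand away. Do not grip the flap or touch its felt-lined inner face, do not touch or lift the roll, and leave everything else on the bench where it stands.

Things in the scene. Friction and masses are not known exactly. Their poses are not given: they have to be found in the camera images.
- film_tray: Low wooden tray fixed to the bench, 170 (local x) x 165 (local y, from -80 to +85) mm, rails 48 mm high with a trough between them that runs along local x. Origin on the bench under the tray. The flap's hinge is on the +y rail and the retaining lip on the -y rail, so the flap folds over towards local -y.
- flap_hinge_line (a point): Middle of the flap's hinge axis, which runs along the tray's local x 53 mm above the bench. It travels with the slide; 66 mm to local +y of the tray's origin when the slide reads 0. The point turns with the flap: its -y axis points from hinge to free edge, its z axis out of the outer face (the face on top when folded).
- flap_edge (a point): Middle of the flap's free edge, 104 mm from the hinge axis. The flap is a stiff aluminium plate 150 mm wide; its outer face lies 1.5 mm above the plane of the hinge axis and edge; its felt-lined inner face 4.5 mm below it.
- flap_ridge (a point): The flap's black thumb ridge on the outer face, 90 mm wide along the hinge direction: this point is on the steep back face that looks to the hinge, 60 mm from the hinge axis, halfway up the 9 mm height. The ridge slopes down towards the free edge over 22 mm. Between the hinge and this face the outer face is bare plate.
- lip_edge (a point): Middle of the underside of the fixed steel retaining lip where its level part begins: 58 mm above the bench, 52 mm to local -y of the tray's origin. The lip is 140 mm wide, stands 3.5 mm above the folded flap and covers 20 mm beyond this point; its flared lead-in reaches 10 mm towards the hinge. With the slide at 0 the folded flap's edge ends 14 mm short of this point.
- flap (a joint): Fold angle: 0 = flat on the tray, 1.57 = upright, more = leaning back away from the lip (up to 2.1). Starts between nearly upright and leaning back. A weak spring and friction hold it about upright and lift it again by 0.2 rad or more from flat if it is let go untucked (1 to 2 N of push overcomes them).
- flap_slide (a joint): How far the slotted hinge with the whole flap is slid towards the lip (local -y): 0 to 0.032 m; 0.032 is the stop, with the flap's edge 18 mm beneath the lip. Friction of 2.5 N holds it where it is left. It starts near 0. A finger pressing on the flap drags it along, back too. If the flap is slid forward too early it comes down on top of the lip.
- flap_lining: The grey felt lining on the flap's inner face, 148 x 94 mm (the face towards the film roll when folded); origin on the hinge axis. The fingers must not touch it.
- roll_mid (a point): Centre of the loose roll of film, a grey tube 120 mm long and 34 mm thick (30 g) that lies in the trough along the tray's local x, its top 40 mm above the bench.
- blue_bottle: Bystander: small dye bottle with a blue body and dark cap, 38 mm across, 89 high, beside the lip side of the tray; origin at the centre of its underside.
- green_bottle: Bystander: small dye bottle with a green body and dark cap, 42 mm across, 97 high, beside the lip side of the tray; origin at the centre of its underside.
- white_lid_tub: Bystander: brown tub with a white lid, 72 mm across, 101 high; origin at the centre of its underside.
- loose_lid: Bystander: blue tub lid lying flat, 96 mm across, 10 high; origin at the centre of its underside.
- brush: Bystander: flat paint brush lying down, 219 x 25 x 10 mm; origin at the centre of its underside.
- pink_cup: Bystander: pink lidded cup, 84 mm across, 94 high; origin at the centre of its underside.
- film_roll: The same roll of film as a body; origin on its skin, underneath as it lies at the start.
Things that resemble listed ones, but are neither listed nor needed, are in the scene too. Of the things that look like the film_roll, the larger one is meant.

How it is judged:
At the end, for the whole second after the job is handed in: The flap lies flat (within 0.06 rad) and at rest, its slide is at least 24 mm forward so that its edge is at least 10 mm beneath the lip, and the roll still lies in the trough (within 30 mm along it and 20 mm across, not raised) (value of joint flap below 0.06 rad and value of joint flap_slide above 0.024 m and velocity of joint flap between -0.05 and 0.05 rad/s and x of roll_mid in the frame of film_tray between -0.03 and 0.03 m and y of roll_mid in the frame of film_tray between -0.025 and 0.015 m and z of roll_mid in the frame of film_tray below 0.035 m); the robot touches nothing.
It fails at once if the flap is gripped, or its lined inner face touched (contact force between the fingers and flap_lining above 1 N).
It fails at once if the roll is touched by the robot (contact force between any of the fingers, the arm and film_roll above 0.5 N).
It fails at once if the roll is lifted (height (world z) of roll_mid above 0.045 m).
It fails at once if a bystander is moved more than 20 mm (distance of any of blue_bottle, green_bottle, white_lid_tub, loose_lid, brush, pink_cup from where it was at the start of the episode above 0.02 m).
It also fails if it takes over 38 s, if anything falls off the work surface, if the arm or the gripper's body presses on something with over 40 N, if the wrist force passes 120 N, or if a joint passes its speed limit or range.

## Working session

There is one attempt and no reset: what is moved stays moved. The work goes in short steps, Python scripts to look and compute and a tool call to move; the robot and the scene stay as the last step left them, time stands still between calls to the robot, and variables do not carry over. Pictures are saved under pics/ and viewed, at most 10 in all, crops included, and the job is handed in when it is done.

Besides the shell and the picture viewer there is one more tool, called after "Call:" as name(argument=value, ...), one argument or row to a line, values as JSON. step_arm: Moves the arm, as the interface text tells. Its arguments: {"type":"object","properties":{"rows":{"type":"array"},"newtons":{"type":"number"}},"required":["rows"]}

```bash
mkdir -p pics; cat > h.py <<'E'
import numpy as np, cv2
from station import arm
def grab(n,save=None):
    f=arm.grab_frame(n)
    if save: cv2.imwrite('pics/'+save,f['color'])
    h=f['color'].shape[0]; fl=h/2/np.tan(np.radians(f['vfov'])/2)
    f['K']=np.array([[fl,0,f['cx']],[0,fl,f['cy']],[0,0,1]]); f['R']=cv2.Rodrigues(np.array(f['rvec'],float))[0]; f['t']=np.array(f['tvec'],float).ravel()
    return f
def ray(f,u,v):
    d=f['R'].T@np.linalg.inv(f['K'])@np.array([u,v,1.]); return -f['R'].T@f['t'],d
def onz(f,u,v,z):
    o,d=ray(f,u,v); return o+d*(z-o[2])/d[2]
def proj(f,p):
    c=f['K']@(f['R']@np.array(p,float)+f['t']); return c[:2]/c[2]
def tri(fa,a,fb,b):
    o1,d1=ray(fa,*a);o2,d2=ray(fb,*b)
    s=np.linalg.lstsq(np.c_[d1,-d2],o2-o1,rcond=None)[0]
    p,q=o1+d1*s[0],o2+d2*s[1]; return (p+q)/2,np.linalg.norm(p-q)
E
python3 - <<'E'
from h import *
for n in('top','side'):
    f=grab(n,n+'0.png'); print(n,f['K'][0,0],f['cx'],f['cy'],-f['R'].T@f['t'],f['R'][2])
s=arm.get_state(); print(s['eef_pos'],s['ee_rot'],s['width'],s['t'],s['force'])
E
```

```text
top 375.61584359794614 314.2716047306392 196.10364721832389 [ 0.50128749 -0.07047534  1.21508272] [ 0.0340052   0.01576499 -0.99929731]
side 431.52214064861556 314.33581964144025 196.6867369760527 [ 0.10038627 -1.50110472  0.81962531] [ 0.27523915  0.85316543 -0.44311642]
[0.19988643 0.64428743 0.22572326] [ 3.14011914e+00 -1.38502998e-04 -3.00894499e-01] 0.0875681204521991 0.1 [-0.1988985  -0.13048955  0.81511644]
```

View pics/top0.png

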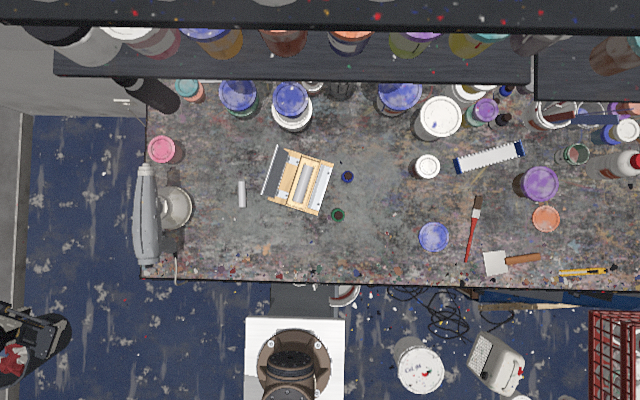

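View pics/side0.png

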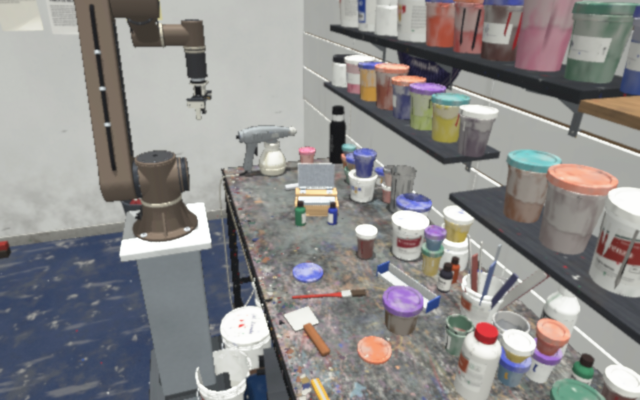

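Top view: the tray sits at about (297,182), with the standing flap on its left (272,170) and the lip on its right (325,188). The roll in the trough is at (304,183). A smaller grey tube on the bench at (241,193) is the look-alike. The blue bottle is at (347,177) and the green bottle at (338,214). Next, one close crop from each view.

```bash
python3 - <<'E'
import cv2,numpy as np
a=cv2.imread('pics/top0.png')[135:225,225:365]; b=cv2.imread('pics/side0.png')[155:235,275:355]
a=cv2.resize(a,None,fx=5,fy=5,interpolation=cv2.INTER_CUBIC); b=cv2.resize(b,None,fx=7,fy=7,interpolation=cv2.INTER_CUBIC)
cv2.imwrite('pics/topc.png',a);cv2.imwrite('pics/sidec.png',b)
E
```

```text
(no output)
```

View pics/topc.png

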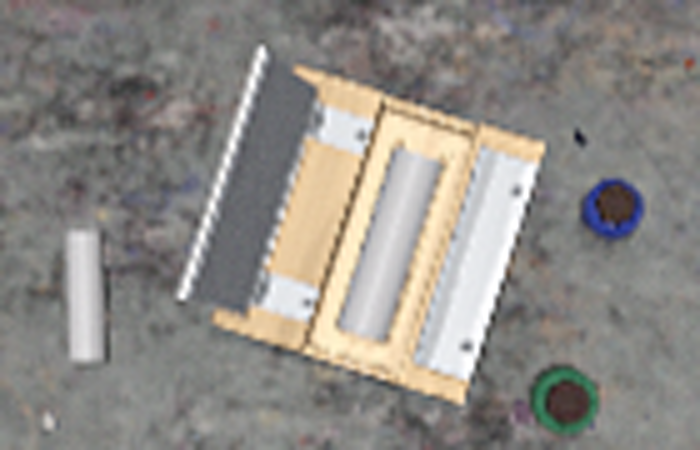

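View pics/sidec.png

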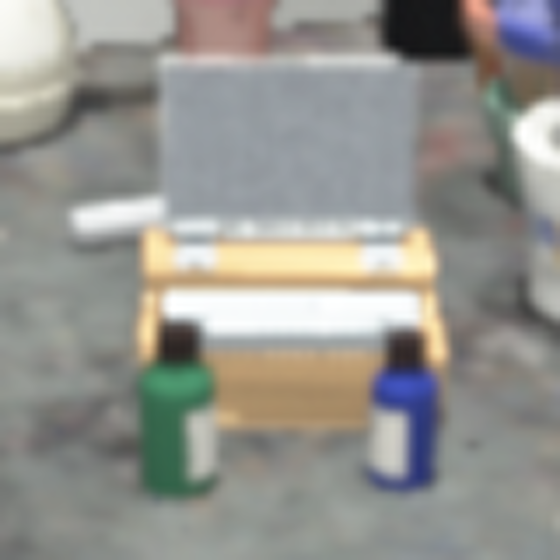

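The crops show the larger roll in the trough, with the smaller tube lying left on the bench at top-crop (85,295). The felt faces the roll and the free edge runs (262,47)–(182,298) in the top crop. In the side crop the flap's top corners are (163,60) and (413,60).

```bash
cat >> h.py <<'E'
def T(u,v): return 225+u/5-.4,135+v/5-.4
def S(u,v): return 275+u/7-.43,155+v/7-.43
E
python3 - <<'E'
from h import *
np.set_printoptions(precision=4,suppress=True)
t=grab('top');s=grab('side')
A,ra=tri(t,T(262,47),s,S(413,60));B,rb=tri(t,T(182,298),s,S(163,60))
print('edge',A,ra,B,rb,np.linalg.norm(A-B))
C=[onz(t,*T(u,v),.048) for u,v in((543,143),(465,403),(213,318),(297,68))]
C=np.array(C);print(C,[np.linalg.norm(C[i]-C[(i+1)%4]) for i in range(4)])
ex=(C[0]-C[1])+(C[3]-C[2]);print('yaw',np.arctan2(ex[1],ex[0]), [np.arctan2(*(C[i]-C[j])[[1,0]]) for i,j in((0,1),(3,2))],np.arctan2(*(A-B)[[1,0]]))
for n,(u,v) in dict(roll1=(420,155),roll2=(362,340)).items(): print(n,onz(t,*T(u,v),.03))
# bottles
print('blue',onz(t,*T(614,203),.089),'green',onz(t,*T(568,402),.097))
yaw=np.arctan2(ex[1],ex[0]);c,sn=np.cos(yaw),np.sin(yaw)
ctr=C.mean(0);o=ctr[:2]-np.array([-sn,c])*.0025
print('origin',o)
L=lambda p:np.array([[c,sn],[-sn,c]])@(np.array(p)[:2]-o)
print('local A,B',L(A),L(B),'angle',[np.arctan2(p[2]-.053,-(L(p)[1]-.066)) for p in(A,B)],[np.hypot(p[2]-.053,L(p)[1]-.066) for p in(A,B)])
for u,v in((530,160),(455,375),(478,150),(415,360)): print('lip',L(onz(t,*T(u,v),.0595)))
print('hinge plates',L(onz(t,*T(318,108),.053)),L(onz(t,*T(262,275),.053)))
E
```

```text
edge [0.6833 0.0557 0.1549] 0.0007348674906147091 [0.5406 0.0969 0.1541] 0.00291428904011124 0.14858291100628893
[[ 0.645  -0.1085  0.048 ]
 [ 0.482  -0.0639  0.048 ]
 [ 0.5309  0.0944  0.048 ]
 [ 0.6885  0.0463  0.048 ]] [np.float64(0.1690312499731627), np.float64(0.1656115914491448), np.float64(0.1647856008040065), np.float64(0.16078820197984084)]
yaw -0.2816120920942505 [np.float64(-0.2674155975989751), np.float64(-0.2961743803368437)] -0.28086996968889083
roll1 [ 0.6378 -0.0314  0.03  ]
roll2 [0.5198 0.0022 0.03  ]
blue [ 0.6048 -0.1506  0.089 ] green [ 0.4849 -0.1253  0.097 ]
origin [ 0.5859 -0.0103]
local A,B [0.0752 0.0905] [-0.0734  0.0904] angle [np.float64(1.8070279041877484), np.float64(1.8077078700801021)] [np.float64(0.1047609761844892), np.float64(0.10399611088382461)]
lip [ 0.0701 -0.0734]
lip [-0.0702 -0.0693]
lip [ 0.0664 -0.041 ]
lip [-0.0689 -0.043 ]
hinge plates [0.0623 0.0621] [-0.0472  0.0637]
```

Measurements agree with the given sizes (169×161–166 mm tray, edge 149 mm, hinge-to-edge radius 104 mm):
- Tray origin is (0.586, -0.010), yaw -0.281.
- Flap angle is about 1.81 rad.

I'll raise the arm, travel behind the flap and close the fingers.

Call:
step_arm(
  rows=[
    [0, 0, 0.05, 0, 0],
    [0, 0, 0.1, 0, 0],
    [0, 0, 0.15, 0, 0],
    [0, 0, 0.18, 0, 0],
    [0.03, -0.04, 0.18, 0, 0],
    [0.06, -0.08, 0.18, 0, 0],
    [0.09, -0.12, 0.18, 0, 0],
    [0.12, -0.16, 0.18, 0, 0],
    [0.15, -0.2, 0.18, 0, 0],
    [0.18, -0.24, 0.18, 0, 0],
    [0.21, -0.28, 0.18, 0, 0],
    [0.24, -0.32, 0.18, 0, 0],
    [0.27, -0.36, 0.18, 0, 0],
    [0.3, -0.4, 0.18, 0, 0],
    [0.33, -0.43, 0.18, 0, 0],
    [0.36, -0.46, 0.18, 0, 0],
    [0.39, -0.49, 0.18, 0, 0],
    [0.42, -0.52, 0.18, 0, 0],
    [0.42, -0.52, 0.18, 0, 0],
    [0.42, -0.52, 0.18, 0, 0],
  ],
)

```text
t: 2.2
eef_pos: [0.6204, 0.1237, 0.4056]
ee_rot: [3.141, 0.001, -0.303]
force: [0.6, -0.8, 0.5]
width: 0.0003
gripper_force: 0.0
```

```bash
python3 -c "
from station import arm
s=arm.get_state();print(s)"
```

```text
{'t': 2.2, 'q': array([ 5.04654922e-01,  2.34707693e-01,  2.34165586e-01, -2.57651830e-04,
       -1.57182466e+00,  7.63097795e-01]), 'qd': array([ 0.03522777, -0.02509014, -0.00924894,  0.00098298, -0.00228897,
       -0.00807043]), 'joint_efforts': array([ -1.26594778, -49.38322663,  31.42311573,   7.48552948,
         0.08373645,   0.1214908 ]), 'eef_pos': array([0.6204444 , 0.12370674, 0.40556429]), 'ee_rot': array([ 3.14063578e+00,  1.27163649e-03, -3.03044155e-01]), 'force': array([ 0.55087057, -0.75336919,  0.45272674]), 'moment': array([ 0.05066287,  0.06371024, -0.02749705]), 'gripper_force': 0.0, 'width': 0.00031460068230300804}
```

Call:
step_arm(
  rows=[
    [0, -0.014, 0, -0.15, 0],
    [0, -0.014, 0, -0.3, 0],
    [0, -0.014, 0, -0.45, 0],
    [0, -0.014, 0, -0.6, 0],
    [0, -0.014, 0, -0.75, 0],
    [0, -0.014, -0.03, -0.9, 0],
    [0, -0.014, -0.07, -1.05, 0],
    [0, -0.014, -0.11, -1.2, 0],
    [0, -0.014, -0.15, -1.35, 0],
    [0, -0.014, -0.18, -1.5, 0],
    [0, -0.014, -0.21, -1.55, 0],
    [0, -0.014, -0.24, -1.55, 0],
    [0, -0.014, -0.26, -1.55, 0],
    [0, -0.014, -0.27, -1.55, 0],
    [0, -0.014, -0.27, -1.55, 0],
    [0, -0.014, -0.27, -1.55, 0],
  ],
)

```text
t: 3.8
eef_pos: [0.6205, 0.1114, 0.1378]
ee_rot: [-3.14, 0.001, -1.85]
force: [0.1, 0.2, 1.6]
width: 0.0003
gripper_force: 0.0
```

```bash
python3 - <<'E'
from h import *
s=arm.get_state();print({k:np.round(s[k],4) for k in('t','eef_pos','ee_rot','force','q')})
a=grab('top')['color'][135:225,225:365];b=grab('side')['color'][130:235,255:395]
a=cv2.resize(a,(560,360),interpolation=2);b=cv2.resize(b,(560,420),interpolation=2)[:240+180]
cv2.imwrite('pics/c1.png',np.hstack([cv2.resize(a,(400,257)),cv2.resize(b,(343,257))]))
E
```

```text
{'t': np.float64(3.8), 'eef_pos': array([0.6205, 0.1114, 0.1378]), 'ee_rot': array([-3.1402e+00,  8.0000e-04, -1.8498e+00]), 'force': array([0.0545, 0.2319, 1.5707]), 'q': array([ 4.8700e-01,  3.5280e-01, -2.1050e-01,  4.0000e-04, -1.0059e+00,
       -7.6620e-01])}
```

View pics/c1.png

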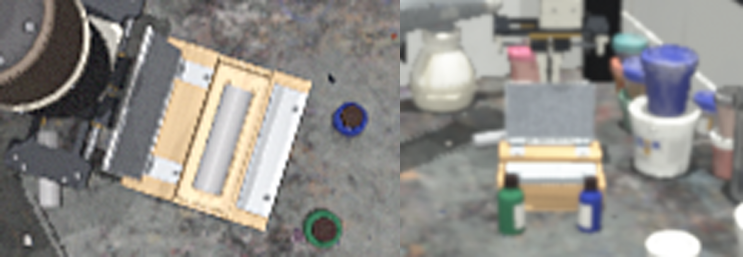

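The fingers stand behind the flap, clear of it. Now I push it along the arc, with the tip near the free edge so the slide isn't driven.

Call:
step_arm(
  rows=[
    [-0.003, -0.01, 0.009, 0, 0],
    [-0.006, -0.02, 0.009, 0, 0],
    [-0.008, -0.029, 0.009, 0, 0],
    [-0.01, -0.034, 0.009, 0, 0],
    [-0.012, -0.041, 0.01, 0, 0],
    [-0.014, -0.048, 0.01, 0, 0],
    [-0.016, -0.055, 0.01, 0, 0],
    [-0.018, -0.063, 0.01, 0, 0],
    [-0.02, -0.069, 0.008, 0, 0],
    [-0.022, -0.075, 0.007, 0, 0],
    [-0.023, -0.081, 0.005, 0, 0],
    [-0.023, -0.081, 0.005, 0, 0],
  ],
)

```text
t: 5.1
eef_pos: [0.5966, 0.0289, 0.1412]
ee_rot: [3.141, -0.0, -1.851]
force: [0.6, 0.4, 0.1]
width: 0.0002
gripper_force: 0.0
```

```bash
python3 - <<'E'
from h import *
s=arm.get_state();print({k:np.round(s[k],4) for k in('t','eef_pos','force')})
a=grab('top')['color'][135:225,225:365];b=grab('side')['color'][150:230,270:350]
cv2.imwrite('pics/c2.png',np.hstack([cv2.resize(a,(466,300),interpolation=2),cv2.resize(b,(300,300),interpolation=2)]))
E
```

```text
{'t': np.float64(5.1), 'eef_pos': array([0.5966, 0.0289, 0.1412]), 'force': array([0.6071, 0.3798, 0.0837])}
```

View pics/c2.png

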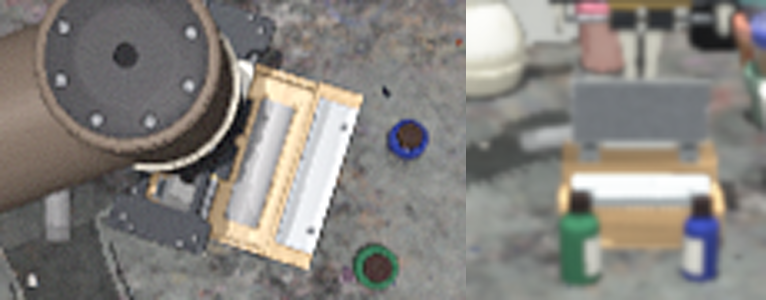

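The flap has folded past upright, leaning over the roll at about 1.2 rad, and the forces are small. I'll continue along the arc.

Call:
step_arm(
  rows=[
    [-0.001, -0.005, -0.002, 0, 0],
    [-0.003, -0.01, -0.005, 0, 0],
    [-0.004, -0.0145, -0.008, 0, 0],
    [-0.0055, -0.019, -0.012, 0, 0],
    [-0.007, -0.024, -0.016, 0, 0],
    [-0.008, -0.029, -0.02, 0, 0],
    [-0.0095, -0.033, -0.025, 0, 0],
    [-0.011, -0.037, -0.029, 0, 0],
    [-0.012, -0.041, -0.034, 0, 0],
    [-0.013, -0.044, -0.0395, 0, 0],
    [-0.014, -0.047, -0.045, 0, 0],
    [-0.0145, -0.05, -0.0505, 0, 0],
    [-0.0145, -0.05, -0.0505, 0, 0],
  ],
)

```text
t: 6.5
eef_pos: [0.5818, -0.0207, 0.09]
ee_rot: [3.14, -0.001, -1.851]
force: [0.6, 0.3, -0.4]
width: 0.0002
gripper_force: 0.1
```

```bash
python3 - <<'E'
from h import *
s=arm.get_state();print({k:np.round(s[k],4) for k in('t','eef_pos','force')})
t=grab('top');sd=grab('side')
R=np.array([[.9607,.2777],[-.2777,.9607]])
W=lambda x,y,z:np.r_[np.array([.586,-.0103])+[.9607*x+.2777*y,-.2777*x+.9607*y],z]
for sl in(0,.01):
  for th in(.3,.4,.5): print(sl,th,[ (np.round((proj(sd,W(x,.066-sl-.104*np.cos(th),.053+.104*np.sin(th)))-[270,150])*5)).astype(int).tolist() for x in(-.075,.075)])
cv2.imwrite('pics/c3.png',cv2.resize(sd['color'][150:230,270:350],(400,400),interpolation=2))
E
```

```text
{'t': np.float64(6.5), 'eef_pos': array([ 0.5818, -0.0207,  0.09  ]), 'force': array([ 0.5805,  0.2867, -0.3517])}
0 0.3 [[134, 207], [324, 208]]
0 0.4 [[134, 194], [324, 195]]
0 0.5 [[134, 181], [324, 182]]
0.01 0.3 [[134, 213], [325, 214]]
0.01 0.4 [[134, 200], [325, 200]]
0.01 0.5 [[134, 187], [325, 187]]
```

View pics/c3.png

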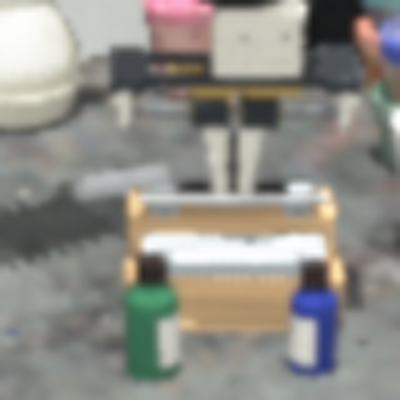

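The flap edge shows at row ~198 of the crop, which fits an angle of about 0.4 rad and the slide near 0. Next I press lower, go back over the ridge, and come down on the bare plate behind it.

Call:
step_arm(
  rows=[
    [-0.001, -0.003, -0.008, 0, 0],
    [-0.0015, -0.005, -0.015, 0, 0],
    [-0.002, -0.007, -0.022, 0, 0],
    [0, 0, -0.021, 0, 0],
    [0.002, 0.006, -0.02, 0, 0],
    [0.004, 0.013, -0.02, 0, 0],
    [0.006, 0.02, -0.02, 0, 0],
    [0.008, 0.027, -0.02, 0, 0],
    [0.01, 0.033, -0.02, 0, 0],
    [0.011, 0.037, -0.02, 0, 0],
    [0.011, 0.037, -0.025, 0, 0],
    [0.011, 0.037, -0.03, 0, 0],
    [0.011, 0.037, -0.034, 0, 0],
    [0.011, 0.037, -0.034, 0, 0],
  ],
)

```text
t: 8.0
eef_pos: [0.593, 0.0163, 0.0562]
ee_rot: [3.141, -0.001, -1.851]
force: [-0.2, 0.3, 0.5]
width: 0.0005
gripper_force: 0.3
```

```bash
python3 - <<'E'
from h import *
s=arm.get_state();print({k:np.round(s[k],4) for k in('t','eef_pos','force')})
sd=grab('side')
W=lambda x,y,z:np.r_[np.array([.586,-.0103])+[.9607*x+.2777*y,-.2777*x+.9607*y],z]
for sl in(0,.01):
  for th in(0,.1,.2): print(sl,th,[ (np.round((proj(sd,W(x,.066-sl-.104*np.cos(th),.053+.104*np.sin(th)))-[270,150])*5)).astype(int).tolist() for x in(-.075,.075)])
cv2.imwrite('pics/c4.png',cv2.resize(sd['color'][150:230,270:350],(400,400),interpolation=2))
E
```

```text
{'t': np.float64(8.0), 'eef_pos': array([0.593 , 0.0163, 0.0562]), 'force': array([-0.2058,  0.2874,  0.5109])}
0 0 [[134, 245], [323, 246]]
0 0.1 [[134, 233], [323, 234]]
0 0.2 [[134, 220], [324, 221]]
0.01 0 [[134, 251], [324, 251]]
0.01 0.1 [[134, 239], [324, 239]]
0.01 0.2 [[134, 226], [325, 227]]
```

View pics/c4.png

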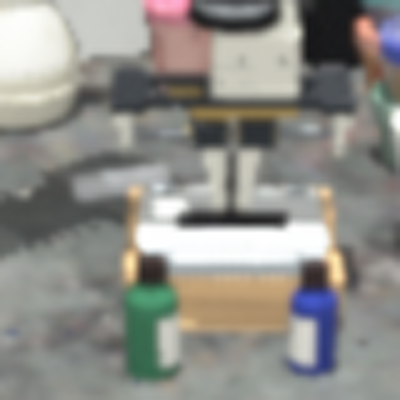

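The flap is nearly flat, with its black ridge at (232,218) and the fingers just behind it. Now I press down lightly.

Call:
step_arm(
  rows=[
    [0, 0, -0.001, 0, 0],
    [0, 0, -0.002, 0, 0],
    [0, 0, -0.003, 0, 0],
    [0, 0, -0.003, 0, 0],
  ],
)

```text
t: 8.45
eef_pos: [0.5933, 0.0164, 0.0547]
ee_rot: [3.142, -0.0, -1.851]
force: [-2.2, -1.5, 6.9]
width: 0.0005
gripper_force: 3.2
```

Call:
step_arm(
  rows=[
    [-0.001, -0.004, 0, 0, 0],
    [-0.002, -0.008, 0, 0, 0],
    [-0.0033, -0.0115, 0, 0, 0],
    [-0.0045, -0.0155, 0, 0, 0],
    [-0.0055, -0.019, 0, 0, 0],
    [-0.0065, -0.023, 0, 0, 0],
    [-0.0078, -0.027, 0, 0, 0],
    [-0.009, -0.031, 0, 0, 0],
    [-0.01, -0.0345, 0, 0, 0],
    [-0.011, -0.0385, 0, 0, 0],
    [-0.011, -0.0385, 0, 0, 0],
  ],
)

```text
t: 9.55
eef_pos: [0.5833, -0.0221, 0.0547]
ee_rot: [-3.14, 0.001, -1.851]
force: [1.3, 0.9, 5.9]
width: 0.0005
gripper_force: 2.8
```

```bash
python3 - <<'E'
from h import *
s=arm.get_state();print({k:np.round(s[k],4) for k in('t','eef_pos','force')})
t=grab('top')['color'][145:225,235:365];sd=grab('side')['color'][150:230,270:350]
cv2.imwrite('pics/c5.png',np.hstack([cv2.resize(t,(488,300),interpolation=2),cv2.resize(sd,(300,300),interpolation=2)]))
E
```

```text
{'t': np.float64(9.55), 'eef_pos': array([ 0.5833, -0.0221,  0.0547]), 'force': array([1.2855, 0.9459, 5.8525])}
```

View pics/c5.png

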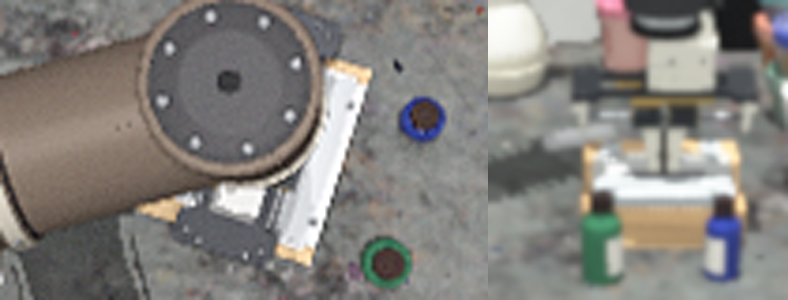

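The flap's edge is under the lip in the side view, and the tip position implies a slide of about 28 mm if the ridge is in contact. I'll push on until the stop is felt.

Call:
step_arm(
  rows=[
    [-0.0005, -0.002, 0, 0, 0],
    [-0.001, -0.0035, 0, 0, 0],
    [-0.0015, -0.005, 0, 0, 0],
    [-0.0015, -0.005, 0, 0, 0],
  ],
)

```text
t: 10.05
eef_pos: [0.5828, -0.0248, 0.0547]
ee_rot: [-3.138, 0.004, -1.851]
force: [1.3, 12.7, 3.2]
width: 0.0003
gripper_force: 8.3
```

The stop was felt (12.7 N, slide about 30 mm or more). I'll ease off the push slightly, then lift straight up and away.

Call:
step_arm(
  rows=[
    [-0.0005, -0.005, 0.0, 0, 0],
    [0.0005, 0.002, 0.0005, 0, 0],
    [0.0005, 0.002, 0.002, 0, 0],
    [0.001, 0.003, 0.006, 0, 0],
    [0.001, 0.003, 0.015, 0, 0],
    [0.001, 0.003, 0.04, 0, 0],
    [0.001, 0.003, 0.08, 0, 0],
    [0.001, 0.003, 0.12, 0, 0],
    [0.001, 0.04, 0.16, 0, 0],
    [0.001, 0.08, 0.2, 0, 0],
    [0.001, 0.12, 0.2, 0, 0],
    [0.001, 0.16, 0.2, 0, 0],
    [0.001, 0.2, 0.2, 0, 0],
    [0.001, 0.2, 0.2, 0, 0],
  ],
)

```text
t: 11.45
eef_pos: [0.5816, 0.1759, 0.2541]
ee_rot: [3.141, -0.001, -1.848]
force: [0.5, 0.4, -0.0]
width: 0.0005
gripper_force: 0.0
```

```bash
python3 - <<'E'
from h import *
s=arm.get_state();print({k:np.round(s[k],4) for k in('t','eef_pos','force')})
t=grab('top');sd=grab('side')
W=lambda x,y,z:np.r_[np.array([.586,-.0103])+[.9607*x+.2777*y,-.2777*x+.9607*y],z]
for sl in(0,.024,.032): print(sl,'ridge top back edge in crops',[((proj(f,W(x,.066-.06-sl,.0635))-o)*k).round().astype(int).tolist() for f,o,k in((t,[235,145],3.75),(sd,[270,150],3.75)) for x in(-.045,.045)])
cv2.imwrite('pics/c6.png',np.hstack([cv2.resize(t['color'][145:225,235:365],(488,300),interpolation=2),cv2.resize(sd['color'][150:230,270:350],(300,300),interpolation=2)]))
E
```

```text
{'t': np.float64(11.45), 'eef_pos': array([0.5816, 0.1759, 0.2541]), 'force': array([ 0.4651,  0.37  , -0.0032])}
0 ridge top back edge in crops [[224, 185], [257, 81], [129, 157], [212, 157]]
0.024 ridge top back edge in crops [[252, 194], [285, 89], [129, 167], [213, 167]]
0.032 ridge top back edge in crops [[261, 197], [294, 92], [129, 170], [214, 170]]
```

View pics/c6.png

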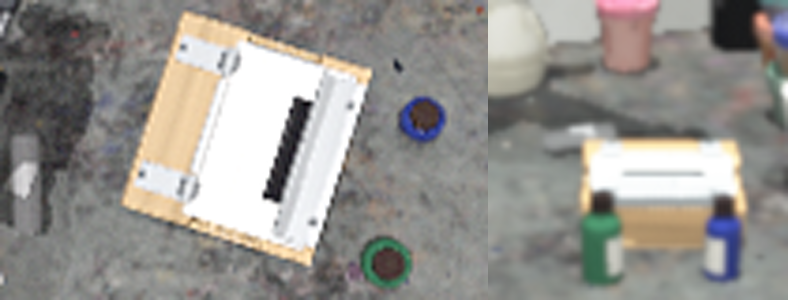

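The flap lies flat with its edge beneath the lip. The ridge's back edge runs about (262,200)–(294,97), matching a slide of about 32 mm. Bystanders are unmoved and the robot is clear, so I'm handing it in.

```bash
python3 -c "
from station import arm
print(arm.job_done())"
```

```text
the job is handed in; nothing more can be done
None
```

The film tray is closed and handed in: in the last pictures the flap lies flat, slid about 32 mm so its edge is fully under the lip, the bottles are unmoved and the hand is clear; the verdict was not shown to me.

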